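# Focus the macro viewer and hold a vial over its lens

## Robot

A 6-joint arm with a two-finger parallel gripper is mounted at the origin on a cart in front of the work surface, level with it; the furniture and walls round the work are solid. World frame = base frame: x ahead of the robot, y to its left, z up, the work surface at z = 0. Lengths are in m, angles in rad, forces in N, time in s.
With the tool pointing down it reaches from about 0.375 to 0.975 m from the base axis. Payload 3.8 kg.
Tool frame: the origin (TCP) lies on the centre line of the jaws, within the pads' length; the fingertips stand 17 mm ahead of it and the grasp point (between the pads) lies 2 mm behind it (bot.tip_extent is the distance from the TCP to the fingertips, in m); z points along the fingers, y is the line along which they close (so a half turn about z gives the same grasp; the last joint's range is limited). The gripper opens to 85 mm and grips with 20 to 120 N. Pads are 22 mm wide; open, the fingers measure 114 mm over their backs; the gripper's body (76 mm by 85 mm) begins 54 mm behind the grasp point. The pads swing forward as they close: fully open they stand 13 mm farther back than shut.
Start: joints at [-1.156, 0.264, 1.604, -0, 1.274, -0.037], TCP at [0.295, -0.607, 0.248] pointing down, gripper open.
Joint ranges: [-2.63, 2.63], [-0.94, 2.18], [0.31, 2.57], [-1.31, 4.45], [0, 2.66], [-2.55, 2.55]. Speed limits (rad/s): [2.57, 2.57, 3.14, 3.14, 3.14, 3.14].

## Interface

Orientations are given as a rotation vector (axis times angle).
In Python, from workcell import readout, read_camera, finish_job, bot gives the robot as it stands.
- The arm moves only by the tool jog_arm, never from a script. Its argument "deltas" is one flat list of numbers, 7 for each row, row after row: the shift along the tool's x, y, z in m, then the turn, a rotation vector about the tool's x, y, z in degrees, then the gripper command: -1 is shut, 1 is fully open, values between are in proportion. A call has 1 to 8 rows; each row is the pose to reach, as a shift and turn from the pose commanded when the call began, along the tool's axes at that moment; what a row does not reach only later rows make up. A row lasts 1/10 s, in which the tool goes at most 50 mm and 8.59 degrees, less where a joint would pass 70% of its speed; a pose out of reach is approached as far as the arm can. A call with a gripper value outside its range is refused whole. The fingers move at their own pace and stop on an object; "squeeze" is the grip in N (left out, the last holds). Time passes only in rows, so rows that repeat a pose let the fingers close. It gives the time, the measured TCP pose, the force, the opening and the grip force at its end, in the units of the state.
- readout.read_state(): the state, without advancing time (a new reading comes with each control period).
- read_camera(name): name is "scene" or "top" or "wrist"; returns a dict with "color" (384x512x3 uint8, blue, green, red), "fx", "fy", "cx", "cy" (pixels), "dist" ([k1, k2, p1, p2, k3] as OpenCV has them; the pictures are not rectified), "origin" and "attitude" of the camera in the world. Camera axes: x right, y down, z forward; pixel columns grow to the right and rows downward; lengths in m; the calibration is good to about 2 mm. A picture is of the moment at which its call begins. There is no depth.
- finish_job(): hands the job in; it is judged then, once.
The state is a dict: "time": time; "q": joint angles; "joint_vel": joint speeds; "joint_torque": joint torques, N m; "tool_pos": TCP position; "tcp_rot": TCP orientation; "wrist_force": force on the tool from outside, world axes, zero at the start; "torque": the same for the moment, N m; "width": opening from 0.0 (shut) to 1.0 (fully open); "grip_force": force on a finger pad.
Only numpy, scipy, OpenCV 4.12 (cv2) and the standard library are available. Lean on these libraries where they do the work, as an engineer would, in place of code of your own. Each camera call takes 0.05 s, during which the arm holds its last target. There are 200 camera calls.

## Task

Get the specimen vial ready for viewing: first turn the focus knob of the macro viewer until its pointer stands at the tooth of the index collar. Then draw the capped vial out of the rack, lean it over to about 45 degrees (towards any side) and hold it still, centred above the lens with the middle of the vial about 9 cm above the glass, touching nothing but the gripper. Leave the knob at the index and the cork in the rack; the job finishes with the gripper still holding the vial in the air there, so do not put it down.

Things in the scene. Friction and masses are not known exactly. Their poses are not given: they have to be found in the camera images.
- viewer: macro viewer that looks straight up: a fixed grey housing 120 x 210 mm (its x, y), top face 45 mm above the bench, standing on the bench; origin at the centre of its underside. A round black lens barrel rises at its +y end (centre at y = +55 mm, top 60 mm above the bench), the focus knob at its -y end (y = -50 mm)
- lens (a point): the centre of the lens glass, 61 mm above the bench, on top of a black barrel 54 mm in diameter; its z axis points straight up
- knob (a joint): focus knob, a hinge about a vertical axis; value in rad, growing anticlockwise seen from above, stops at -1.3 and +1.3; at 0 the pointer looks to the viewer's -x. It turns with light friction (0.04 N m) and stays where it is left. It starts with the pointer to one side of the index tooth, which can be reached with a single turn anticlockwise of 0.5 to 1.45 rad
- knob_grip (a point): a point on the knob's axis in the middle of the grip bar's height, 67 mm above the bench. The black grip bar is 46 mm long, 14 mm thick, 30 mm high (51 to 81 mm above the bench), with a thin line along its top, and stands on a round skirt 52 mm in diameter. The point's -x axis points along the bar to the pointer, its y axis across the bar
- pointer_tip (a point): tip of the small steel pointer that sticks out of the knob's skirt at one end of the grip bar, 31 mm from the knob's axis
- index_mark (a point): top middle of the single raised dark tooth (9 x 5 mm, 4 mm high) on the aluminium index collar that lies round the knob (86 mm in diameter, 4 mm thick; flat graduation lines elsewhere); 38.5 mm from the knob's axis; the tooth top is 53 mm above the bench. The point's -x axis points radially outward from the knob's axis, so the pointer is at the index when the tip lies straight inward of this point
- rack: fixed wooden rack 75 x 170 mm (its x, y), 36 mm high, origin at the centre of its underside; two round sockets 37 mm wide and 28 mm deep at y = +45 and -45 mm (floors 8 mm above the bench). One holds the vial, the other the cork
- vial_center (a point): middle of the specimen vial (loose, about 40 g): clear glass tube 30 mm in diameter with a white cap 34 mm in diameter and 12 mm high, 68 mm tall over all; the point lies on its axis 34 mm above its foot, its z axis points along the vial to the cap. In the rack it stands upright with its foot on the socket floor, so that the cap covers 64 to 76 mm above the bench
- cork_center (a point): middle of a plain cork stopper (loose, 30 to 34 mm in diameter, 44 mm tall, no cap) that stands in the rack's other socket, its top 52 mm above the bench; to be left there

How it is judged:
By the outcome, as a careful person would: the job done as asked, in the order asked, and still so for the second after the job is handed in, while the arm keeps its last pose, push and grip.
It also fails if it takes over 51 s, if anything falls off the work surface, if the arm or the gripper's body presses on something with over 40 N, if the wrist force passes 120 N, or if a joint passes its speed limit or range.

## Working session

There is one attempt and no reset: what is moved stays moved. The work goes in short steps, Python scripts to look and compute and a tool call to move; the robot and the scene stay as the last step left them, time stands still between calls to the robot, and variables do not carry over. Pictures are saved under pics/ and viewed, at most 11 in all, crops included, and the job is handed in when it is done.

Besides the shell and the picture viewer there is one more tool, called after ">>>" as name(argument=value, ...), one argument or row to a line, values as JSON. jog_arm: Moves the arm, as the interface text tells. Its arguments: {"type":"object","properties":{"deltas":{"type":"array"},"squeeze":{"type":"number"}},"required":["deltas"]}

```bash
mkdir -p pics; ls; python3 - <<'E'
from workcell import readout, read_camera, bot
import cv2, numpy as np
for n in ("scene","top"):
    c=read_camera(n); cv2.imwrite(f"pics/{n}1.png",c["color"])
    print(n,{k:np.round(v,4).tolist() for k,v in c.items() if k!="color"})
s=readout.read_state(); print(s)
E
```

```text
pics
scene {'fx': 433.8458, 'fy': 433.8458, 'cx': 255.4166, 'cy': 192.5738, 'dist': [-0.0923, 0.0, 0.0, 0.0, 0.0], 'origin': [-0.209, 0.5494, 0.7047], 'attitude': [-1.0693, 2.2251, -1.1422]}
top {'fx': 473.3449, 'fy': 473.3449, 'cx': 253.2835, 'cy': 189.5886, 'dist': [0.0604, 0.0, 0.0, 0.0, 0.0], 'origin': [0.4153, 0.0086, 1.272], 'attitude': [-2.215, 2.1517, -0.1195]}
{'time': 0.1, 'q': array([-1.15587677e+00,  2.64678807e-01,  1.60523099e+00, -7.64688795e-06,
        1.27370197e+00, -3.69133265e-02]), 'joint_vel': array([-8.56422417e-04, -9.92441485e-04, -3.52187450e-03,  8.97892436e-06,
       -1.02167135e-03, -1.69580551e-03]), 'joint_torque': array([ 9.67207711e-05, -5.16707432e+01, -3.68590772e+01, -1.27748676e-04,
        6.36379104e-03,  8.79188093e-06]), 'tool_pos': array([ 0.29445242, -0.60669879,  0.2470893 ]), 'tcp_rot': array([-3.05983011e+00, -7.03275032e-01,  6.06777240e-04]), 'wrist_force': array([-0.48989923,  0.8654476 ,  0.42802329]), 'torque': array([ 0.01924642, -0.00753452, -0.05376181]), 'grip_force': 0.0, 'width': 1.0007285168376725}
```

View pics/top1.png

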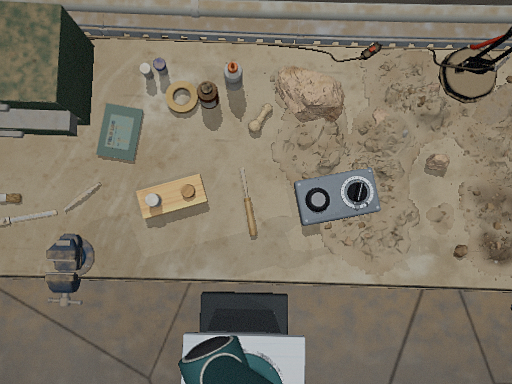

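View pics/scene1.png

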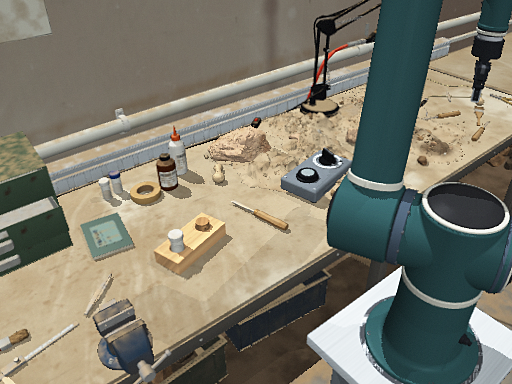

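The top view (up = +x, left = +y) shows the lens at (317,201), the knob at (357,192), the vial cap at (152,200) and the cork at (188,191). Next I enlarge both areas and compute positions.

```bash
cat > h.py <<'E'
from workcell import readout, read_camera, bot
import cv2, numpy as np
from scipy.spatial.transform import Rotation as R
def K(c): return np.array([[c["fx"],0,c["cx"]],[0,c["fy"],c["cy"]],[0,0,1.]])
def toplane(c,px,z):
    u=cv2.undistortPoints(np.array([[px]],float),K(c),np.array(c["dist"],float))[0,0]
    d=R.from_rotvec(c["attitude"]).apply([u[0],u[1],1]); o=np.array(c["origin"])
    return o+d*(z-o[2])/d[2]
def proj(c,P):
    r=R.from_rotvec(c["attitude"]).inv(); 
    return cv2.projectPoints(r.apply(np.atleast_2d(P)-c["origin"]),np.zeros(3),np.zeros(3),K(c),np.array(c["dist"],float))[0][:,0]
E
python3 - <<'E'
from h import *
c=read_camera("top"); im=c["color"]
a=cv2.resize(im[160:230,285:390],None,fx=7,fy=7,interpolation=cv2.INTER_CUBIC)
b=cv2.resize(im[170:225,130:215],None,fx=5,fy=5,interpolation=cv2.INTER_CUBIC)
cv2.imwrite("pics/viewer.png",a)
b2=np.zeros((b.shape[0],0,3))
cv2.imwrite("pics/rack.png",b)
for n,p,z in [("lens",(317,201),.061),("knob",(357,192),.081),("vial",(152,200),.076),("cork",(188,191),.052)]:
    print(n,toplane(c,p,z).round(4))
E
```

```text
lens [ 0.5015 -0.1766  0.061 ]
knob [ 0.5259 -0.2743  0.081 ]
vial [0.4908 0.242  0.076 ]
cork [0.5182 0.1558 0.052 ]
```

View pics/viewer.png

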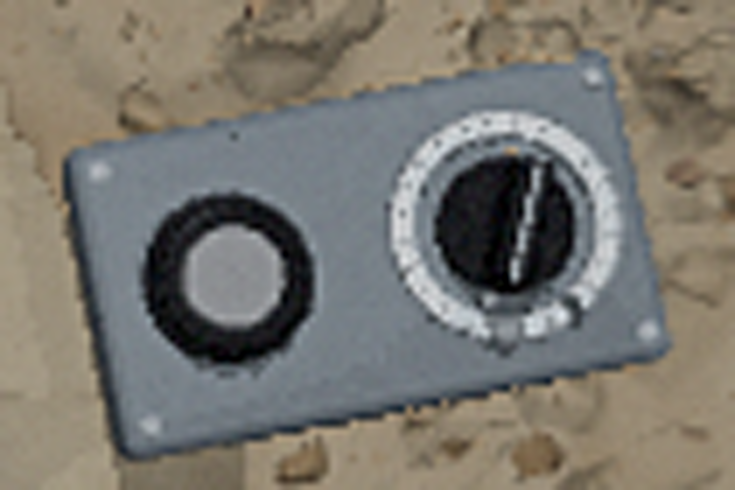

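View pics/rack.png

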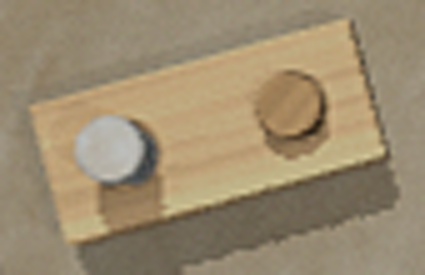

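```bash
cat >> h.py <<'E'
def delta(pos,rot):
    "tool-axes shift and turn (deg) from the present pose; rot: Rotation"
    s=readout.read_state(); r0=R.from_rotvec(s["tcp_rot"])
    print("t",round(s["time"],2),"pos",s["tool_pos"].round(4),"q",s["q"].round(3))
    print("shift",r0.inv().apply(np.array(pos)-s["tool_pos"]).round(4),"turn",np.degrees((r0.inv()*rot).as_rotvec()).round(2))
def down(yang):
    "tool down, y axis at world angle yang (deg)"
    a=np.radians(yang); y=[np.cos(a),np.sin(a),0]; z=[0,0,-1.]; x=np.cross(y,z)
    return R.from_matrix(np.array([x,y,z]).T)
E
python3 - <<'E'
from h import *
delta([.528,-.281,.2],down(-101.3))
E
```

```text
t 0.2 pos [ 0.2945 -0.6069  0.2474] q [-1.156  0.264  1.605 -0.     1.274 -0.037]
shift [ 0.3523 -0.1912  0.0477] turn [-8.000e-02  3.000e-02  3.719e+01]
```

>>> jog_arm(
  deltas=[0.352, -0.191, 0.047, 0, 0, 37.2, 1, 0.352, -0.191, 0.047, 0, 0, 37.2, 1, 0.352, -0.191, 0.047, 0, 0, 37.2, 1, 0.352, -0.191, 0.047, 0, 0, 37.2, 1, 0.352, -0.191, 0.047, 0, 0, 37.2, 1, 0.352, -0.191, 0.047, 0, 0, 37.2, 1, 0.352, -0.191, 0.047, 0, 0, 37.2, 1, 0.352, -0.191, 0.047, 0, 0, 37.2, 1],
)

```text
time: 1.0
tool_pos: [0.5253, -0.2848, 0.2018]
tcp_rot: [3.126, -0.31, 0.0]
wrist_force: [0.2, -0.8, -0.3]
width: 1.001
grip_force: 0.0
```

```bash
python3 - <<'E'
from h import *
delta([.528,-.281,.2],down(-101.3))
c=read_camera("wrist"); cv2.imwrite("pics/w1.png",c["color"])
print(c["origin"],c["attitude"],c["fx"])
print(proj(c,[[.5285,-.28,.049],[.4989,-.3048,.053]]))
E
```

```text
t 1.0 pos [ 0.5253 -0.2848  0.2018] q [-0.538  0.152  1.826 -0.     1.164  1.23 ]
shift [ 0.0019 -0.0042  0.0018] turn [ 0.01 -0.01 -0.02]
[ 0.60670194 -0.30144338  0.32690401] [ 1.84504872 -2.25232792 -0.37251483] 282.81489672179254
[[249.33357244 181.59464507]
 [278.48401    205.0588235 ]]
```

View pics/w1.png

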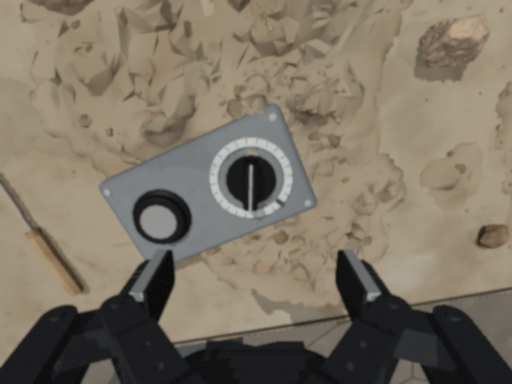

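The wrist picture shows the knob centre near (251,178), with the pointer end of the line at (250,210) and the tooth at (281,203). This agrees with the estimate to about 2 mm, so I move closer and refine.

>>> jog_arm(
  deltas=[0.002, -0.004, 0.04, 0, 0, 0, 1, 0.002, -0.004, 0.04, 0, 0, 0, 1, 0.002, -0.004, 0.04, 0, 0, 0, 1, 0.002, -0.004, 0.04, 0, 0, 0, 1],
)

```text
time: 1.45
tool_pos: [0.5274, -0.2842, 0.1633]
tcp_rot: [3.125, -0.311, 0.002]
wrist_force: [0.1, -0.7, -0.5]
width: 0.998
grip_force: 0.0
```

```bash
python3 - <<'E'
from h import *
c=read_camera("wrist"); im=c["color"]
p=proj(c,[[.5285,-.28,.049],[.5285,-.28,.081]]); print(p)
x,y=p[0].astype(int); x0,y0=x-60,y-60; print(x0,y0)
cv2.imwrite("pics/w2.png",cv2.resize(im[y0:y0+120,x0:x0+120],None,fx=5,fy=5,interpolation=cv2.INTER_CUBIC))
delta([.528,-.281,.15],down(-101.3))
E
```

```text
[[249.60674873 195.89360005]
 [248.91554452 209.13839623]]
189 135
t 1.5 pos [ 0.5277 -0.2844  0.1638] q [-0.536  0.187  1.859 -0.     1.093  1.234]
shift [-0.0004 -0.0034  0.0138] turn [ 0.05 -0.13 -0.09]
```

View pics/w2.png

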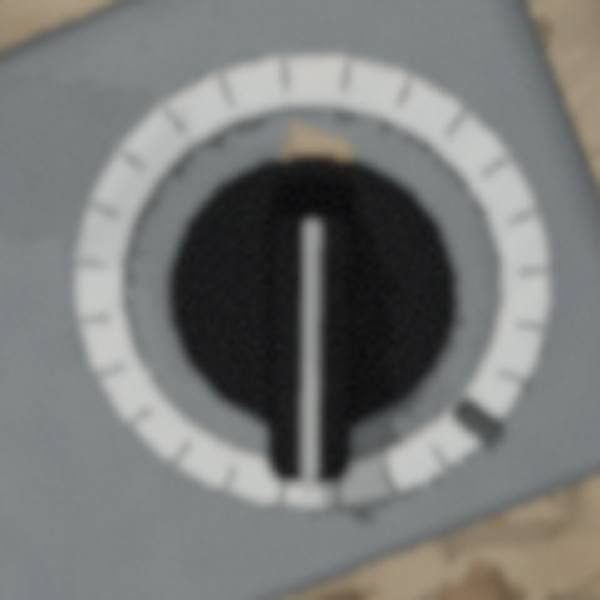

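The close crop shows the collar centre at (312,280), the dark tooth at (480,424), and the bar line from (313,217) to (311,480). The near end is the pointer end, because the far end would be out of the joint's range.

```bash
python3 - <<'E'
from h import *
c=read_camera("wrist")
f=lambda u,v,z: toplane(c,((u+.5)/5-.5+189,(v+.5)/5-.5+135),z)
a=f(312,280,.049);t=f(480,424,.053);l0=f(313,217,.081);l1=f(311,480,.081)
print(a,t,(l0+l1)/2,np.linalg.norm(l1-l0))
ang=lambda d:np.degrees(np.arctan2(d[1],d[0]))%360
print("bar",ang(l1-l0),"tooth",ang((t-a)))
delta([.528,-.281,.15],down(-101.3))
E
```

```text
[ 0.53336044 -0.2825198   0.049     ] [ 0.50163417 -0.30719242  0.053     ] [ 0.53165044 -0.28255594  0.081     ] 0.04422620862649675
bar 167.92714406345362 tooth 217.8711958039871
t 1.55 pos [ 0.5278 -0.2845  0.1639] q [-0.536  0.187  1.859 -0.     1.093  1.234]
shift [-0.0005 -0.0035  0.0139] turn [ 0.06 -0.15 -0.1 ]
```

>>> jog_arm(
  deltas=[0, 0, 0.04, 0, 0, 0, 1, 0, 0, 0.04, 0, 0, 0, 1, 0, 0, 0.04, 0, 0, 0, 1, 0, 0, 0.04, 0, 0, 0, 1, 0, 0, 0.04, 0, 0, 0, 1, 0, 0, 0.04, 0, 0, 0, 1],
)

```text
time: 2.15
tool_pos: [0.5281, -0.2836, 0.1235]
tcp_rot: [3.125, -0.31, 0.003]
wrist_force: [0.2, 0.5, 0.8]
width: 0.997
grip_force: 0.0
```

```bash
python3 - <<'E'
from h import *
s=readout.read_state(); print(s["joint_vel"].round(4))
c=read_camera("wrist"); delta([.53,-.2815,.074],down(-101.7))
E
```

```text
[ 0.0012  0.0041  0.0073 -0.0007 -0.0027  0.0001]
t 2.2 pos [ 0.5279 -0.2834  0.1232] q [-0.534  0.228  1.892 -0.     1.02   1.234]
shift [ 0.0016 -0.0023  0.0492] turn [ 0.04 -0.1   0.39]
```

>>> jog_arm(
  deltas=[0.0015, -0.0025, 0.03, 0, 0, 0, 1, 0.0015, -0.0025, 0.049, 0, 0, 0, 1, 0.0015, -0.0025, 0.049, 0, 0, 0, 1, 0.0015, -0.0025, 0.049, 0, 0, 0, -0.4, 0.0015, -0.0025, 0.049, 0, 0, 0, -0.4, 0.0015, -0.0025, 0.049, 0, 0, 0, -0.4, 0.0015, -0.0025, 0.049, 0, 0, 0, -0.4, 0.0015, -0.0025, 0.049, 0, 0, 0, -0.4],
  squeeze=20,
)

```text
time: 3.0
tool_pos: [0.5296, -0.2811, 0.0737]
tcp_rot: [3.126, -0.31, 0.002]
wrist_force: [-0.0, -1.1, -0.2]
width: 0.295
grip_force: 0.0
```

>>> jog_arm(
  deltas=[0, 0, 0, 0, 0, 0, -1, 0, 0, 0, 0, 0, 0, -1, 0, 0, 0, 0, 0, 0, -1, 0, 0, 0, 0, 0, 0, -1, 0, 0, 0, 0, 0, 0, -1],
)

```text
time: 3.5
tool_pos: [0.5295, -0.2814, 0.0735]
tcp_rot: [3.126, -0.31, 0.001]
wrist_force: [-2.2, -1.7, 4.5]
width: 0.161
grip_force: 22.9
```

>>> jog_arm(
  deltas=[0, 0, 0, 0, 0, -6, -1, 0, 0, 0, 0, 0, -12, -1, 0, 0, 0, 0, 0, -18, -1, 0, 0, 0, 0, 0, -24, -1, 0, 0, 0, 0, 0, -24, -1, 0, 0, 0, 0, 0, -24, -1],
)

```text
time: 4.1
tool_pos: [0.5294, -0.2816, 0.0734]
tcp_rot: [3.122, 0.343, 0.001]
wrist_force: [-2.2, -4.0, 4.8]
width: 0.157
grip_force: 23.0
```

>>> jog_arm(
  deltas=[0, 0, 0, 0, 0, -6, -1, 0, 0, 0, 0, 0, -12, -1, 0, 0, 0, 0, 0, -18, -1, 0, 0, 0, 0, 0, -24, -1, 0, 0, 0, 0, 0, -26.5, -1, 0, 0, 0, 0, 0, -26.5, -1, 0, 0, 0, 0, 0, -26.5, -1, 0, 0, 0, 0, 0, -26.5, -1],
)

```text
time: 4.9
tool_pos: [0.5296, -0.2818, 0.0735]
tcp_rot: [2.959, 1.05, 0.0]
wrist_force: [-2.2, -4.6, 4.0]
width: 0.156
grip_force: 22.9
```

```bash
python3 - <<'E'
from h import *
s=readout.read_state();y=R.from_rotvec(s["tcp_rot"]).as_matrix()[:,1]
print(np.degrees(np.arctan2(y[1],y[0])),s["torque"],s["wrist_force"])
c=read_camera("wrist"); im=c["color"]
p=proj(c,[[.5300,-.2815,.049]])[0]; print(p)
x0,y0=[int(v)-60 for v in p]; print(x0,y0)
cv2.imwrite("pics/w3.png",cv2.resize(im[y0:y0+120,x0:x0+120],None,fx=5,fy=5,interpolation=cv2.INTER_CUBIC))
E
```

```text
-50.928165228337484 [-0.77494074  0.31613016  0.04534785] [-2.17966718 -4.59767002  4.02011749]
[254.10781025 244.14486106]
194 184
```

View pics/w3.png

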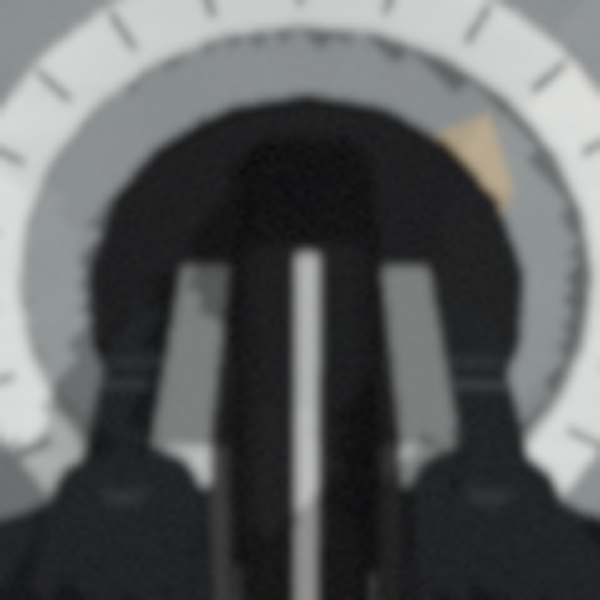

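The bar follows the tool, the gripper hides the tooth, and the orange mark is fixed decoration. I release and rise to check the alignment.

>>> jog_arm(
  deltas=[0, 0, 0, 0, 0, 0, 0.2, 0, 0, 0, 0, 0, 0, 0.2, 0, 0, -0.04, 0, 0, 0, 0.2, 0, 0, -0.08, 0, 0, 0, 1, 0, 0, -0.1, 0, 0, 0, 1, 0, 0, -0.1, 0, 0, 0, 1, 0, 0, -0.1, 0, 0, 0, 1, 0, 0, -0.1, 0, 0, 0, 1],
)

```text
time: 5.75
tool_pos: [0.5279, -0.2798, 0.1706]
tcp_rot: [-2.957, -1.052, 0.004]
wrist_force: [0.1, 0.4, 0.1]
width: 1.0
grip_force: 0.0
```

```bash
python3 - <<'E'
from h import *
c=read_camera("wrist"); im=c["color"]
p=proj(c,[[.5300,-.2815,.049]])[0]; print(p)
x0,y0=[int(v)-60 for v in p]; print(x0,y0)
np.save("w4.npy",im)
cv2.imwrite("pics/w4.png",cv2.resize(im[y0:y0+120,x0:x0+120],None,fx=5,fy=5,interpolation=cv2.INTER_CUBIC))
E
```

```text
[257.68497663 192.4026305 ]
197 132
```

View pics/w4.png

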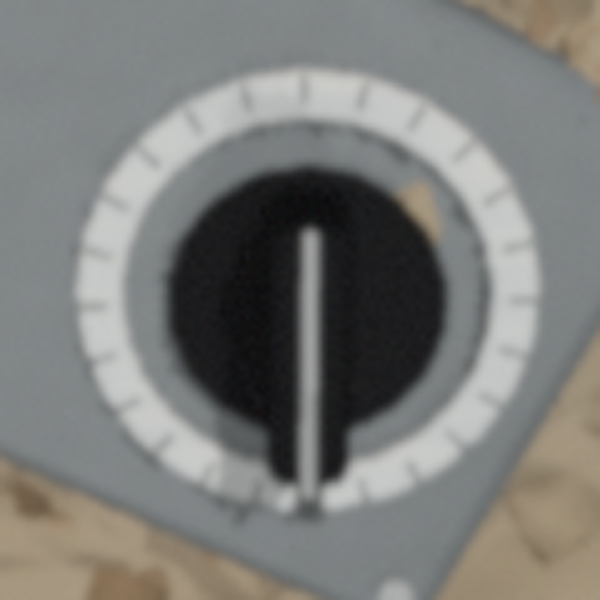

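The tooth (310,508) sits straight under the pointer-end of the line (311,230)–(310,490), so the knob is at the index within about 1°. Next is the vial.

```bash
python3 - <<'E'
from h import *
delta([.4926,.243,.17],down(-63.7))
E
```

```text
t 5.8 pos [ 0.5279 -0.2799  0.1704] q [-0.529  0.182  1.852  0.     1.112  0.358]
shift [ 0.303  -0.4276  0.0018] turn [-0.23  0.1  12.88]
```

>>> jog_arm(
  deltas=[0.303, -0.4275, 0, -0.2, 0.1, 12.9, 1, 0.303, -0.4275, 0, -0.2, 0.1, 12.9, 1, 0.303, -0.4275, 0, -0.2, 0.1, 12.9, 1, 0.303, -0.4275, 0, -0.2, 0.1, 12.9, 1, 0.303, -0.4275, 0, -0.2, 0.1, 12.9, 1, 0.303, -0.4275, 0, -0.2, 0.1, 12.9, 1, 0.303, -0.4275, 0, -0.2, 0.1, 12.9, 1, 0.303, -0.4275, 0, -0.2, 0.1, 12.9, 1],
)

```text
time: 6.6
tool_pos: [0.5008, 0.1194, 0.1713]
tcp_rot: [3.057, 0.713, 0.0]
wrist_force: [0.7, 0.8, 1.0]
width: 0.999
grip_force: 0.0
```

```bash
python3 - <<'E'
from h import *
delta([.4926,.243,.17],down(-63.7))
E
```

```text
t 6.6 pos [0.5008 0.1194 0.1713] q [ 0.187  0.024  2.025 -0.003  1.093  1.301]
shift [ 0.0473 -0.1144  0.001 ] turn [ 0.14  0.02 -0.03]
```

>>> jog_arm(
  deltas=[0.047, -0.1145, 0, 0, 0, 0, 1, 0.047, -0.1145, 0, 0, 0, 0, 1, 0.047, -0.1145, 0, 0, 0, 0, 1, 0.047, -0.1145, 0, 0, 0, 0, 1, 0.047, -0.1145, 0, 0, 0, 0, 1, 0.047, -0.1145, 0, 0, 0, 0, 1],
)

```text
time: 7.2
tool_pos: [0.4933, 0.2399, 0.1716]
tcp_rot: [3.056, 0.712, 0.001]
wrist_force: [-0.1, 0.0, 0.7]
width: 1.003
grip_force: 0.0
```

```bash
python3 - <<'E'
from h import *
delta([.4926,.243,.17],down(-63.7))
c=read_camera("wrist"); im=c["color"]
p=proj(c,[[.4926,.243,.076]])[0]; print(p)
x0,y0=[int(v)-60 for v in p]; x0=max(x0,0);y0=max(y0,0);print(x0,y0)
cv2.imwrite("pics/w5.png",cv2.resize(im[y0:y0+120,x0:x0+120],None,fx=5,fy=5,interpolation=cv2.INTER_CUBIC))
E
```

```text
t 7.2 pos [0.4933 0.2399 0.1716] q [ 0.409  0.088  1.957 -0.004  1.097  1.524]
shift [ 0.0008 -0.0031  0.0016] turn [ 0.2   0.01 -0.06]
[250.17204908 202.2122041 ]
190 142
```

View pics/w5.png

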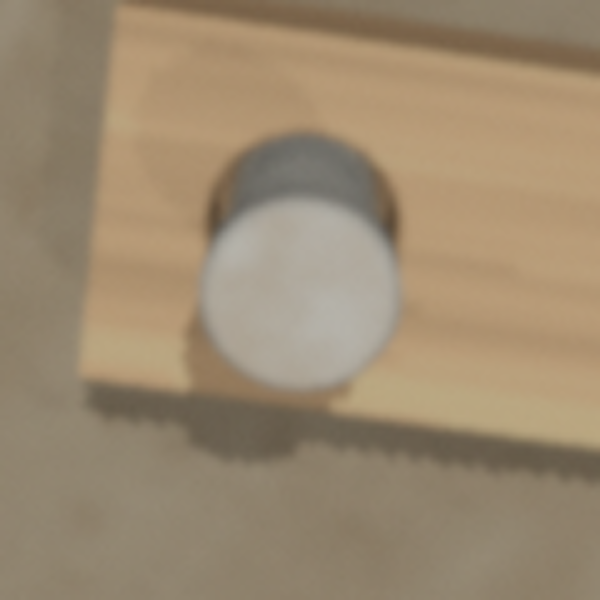

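The cap top is centred at (301,291) in the crop, within about 2 mm of prediction. I descend and grip the cap.

>>> jog_arm(
  deltas=[0.0018, -0.003, 0.03, 0, 0, 0, 0.4, 0.0018, -0.003, 0.06, 0, 0, 0, 0.4, 0.0018, -0.003, 0.085, 0, 0, 0, 0.4, 0.0018, -0.003, 0.105, 0, 0, 0, 0.4, 0.0018, -0.003, 0.105, 0, 0, 0, 0.4, 0.0018, -0.003, 0.105, 0, 0, 0, 0, 0.0018, -0.003, 0.105, 0, 0, 0, -0.1, 0.0018, -0.003, 0.105, 0, 0, 0, -0.2],
  squeeze=40,
)

```text
time: 8.05
tool_pos: [0.4958, 0.2447, 0.0694]
tcp_rot: [3.057, 0.713, 0.009]
wrist_force: [-0.3, 0.4, -0.2]
width: 0.402
grip_force: 0.7
```

>>> jog_arm(
  deltas=[0, 0, 0, 0, 0, 0, -1, 0, 0, 0, 0, 0, 0, -1, 0, 0, 0, 0, 0, 0, -1, 0, 0, 0, 0, 0, 0, -1, 0, 0, 0, 0, 0, 0, -1],
)

```text
time: 8.55
tool_pos: [0.4959, 0.2449, 0.0696]
tcp_rot: [3.057, 0.714, 0.01]
wrist_force: [-0.3, -1.4, 5.8]
width: 0.383
grip_force: 39.7
```

>>> jog_arm(
  deltas=[0, 0, -0.01, 0, 0, 0, -1, 0, 0, -0.025, 0, 0, 0, -1, 0, 0, -0.045, 0, 0, 0, -1, 0, 0, -0.07, 0, 0, 0, -1, 0, 0, -0.1, 0, 0, 0, -1, 0, 0, -0.13, 0, 0, 0, -1, 0, 0, -0.13, 0, 0, 0, -1, 0, 0, -0.13, 0, 0, 0, -1],
)

```text
time: 9.35
tool_pos: [0.4946, 0.2451, 0.1997]
tcp_rot: [3.057, 0.714, 0.009]
wrist_force: [-0.1, -0.3, -1.2]
width: 0.382
grip_force: 39.8
```

```bash
python3 - <<'E'
from h import *
a=np.radians(-19.2); r=np.array([np.cos(a),np.sin(a),0]); ty=np.array([np.sin(a),-np.cos(a),0])
z=(-r+[0,0,-1])/2**.5; x=np.cross(ty,z)
F=R.from_matrix(np.array([x,ty,z]).T)
lens=np.array([.507,-.178,.061]); tcp=lens+[0,0,.09]-z*.0275
print("tcp",tcp); delta(tcp+[0,0,.06],down(-109.2)); delta(tcp,F)
for n in ("wrist","scene"):
    c=read_camera(n); np.save(n+"_v.npy",c["color"])
im=np.load("wrist_v.npy"); print(im.shape)
s=np.load("scene_v.npy")
cv2.imwrite("pics/w6.png",np.hstack([cv2.resize(s[120:300,100:300],(400,360)),cv2.resize(im[200:384,150:350],(400,360))]))
E
```

```text
tcp [ 0.52536381 -0.18439496  0.17044544]
t 9.35 pos [0.4946 0.2451 0.1997] q [ 0.417  0.065  1.926 -0.003  1.145  1.53 ]
shift [-0.1625  0.3988 -0.0303] turn [ 0.06 -0.36 45.49]
t 9.35 pos [0.4946 0.2451 0.1997] q [ 0.417  0.065  1.926 -0.003  1.145  1.53 ]
shift [-0.1628  0.3986  0.0297] turn [ 17.91 -42.92  43.07]
(384, 512, 3)
```

View pics/w6.png

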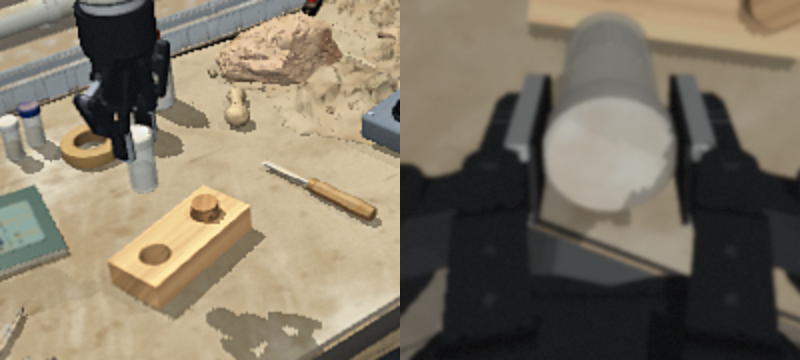

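The vial hangs upright in the jaws and the cork stays in the rack. The cap top is at about (253.5,279) in the wrist picture. I carry it over the lens.

>>> jog_arm(
  deltas=[-0.018, 0.044, -0.003, 0, 0, 5, -1, -0.036, 0.088, -0.007, 0, 0, 10, -1, -0.054, 0.133, -0.01, 0, 0, 15, -1, -0.072, 0.177, -0.013, 0, 0, 20, -1, -0.09, 0.222, -0.017, 0, 0, 25, -1, -0.108, 0.266, -0.02, 0, -0.2, 30, -1, -0.126, 0.31, -0.023, 0, -0.2, 35, -1, -0.144, 0.355, -0.027, 0, -0.4, 40.5, -1],
)

```text
time: 10.25
tool_pos: [0.5205, -0.1388, 0.2238]
tcp_rot: [3.114, -0.394, -0.01]
wrist_force: [1.6, 0.1, -1.3]
width: 0.383
grip_force: 39.9
```

```bash
cat >> h.py <<'E'
a=np.radians(-19.2); r=np.array([np.cos(a),np.sin(a),0]); ty=np.array([np.sin(a),-np.cos(a),0])
zf=(-r+[0,0,-1])/2**.5; F=R.from_matrix(np.array([np.cross(ty,zf),ty,zf]).T)
lens=np.array([.507,-.178,.061]); tcp=lens+[0,0,.09]-zf*.0275
E
python3 - <<'E'
from h import *
c=read_camera("wrist"); s=readout.read_state(); T=R.from_rotvec(s["tcp_rot"])
u=cv2.undistortPoints(np.array([[[253.5,279.2]]]),K(c),np.array(c["dist"],float))[0,0]
d=T.inv().apply(R.from_rotvec(c["attitude"]).apply([u[0],u[1],1])); o=T.inv().apply(c["origin"]-s["tool_pos"])
for zz in (-.012,-.008,-.004): print("cap top in tool",o+d*(zz-o[2])/d[2])
delta(tcp+[0,0,.06],down(-109.2))
delta(tcp,F)
E
```

```text
cap top in tool [ 0.00013688 -0.00699316 -0.012     ]
cap top in tool [-0.00274415 -0.00702257 -0.008     ]
cap top in tool [-0.00562517 -0.00705198 -0.004     ]
t 10.3 pos [ 0.5217 -0.1461  0.2249] q [-0.313  0.03   1.914 -0.01   1.199  1.52 ]
shift [ 0.0133  0.0361 -0.0052] turn [0.54 0.12 4.37]
t 10.3 pos [ 0.5217 -0.1461  0.2249] q [-0.313  0.03   1.914 -0.01   1.199  1.52 ]
shift [0.0135 0.0356 0.0548] turn [  2.23 -44.86   3.94]
```

>>> jog_arm(
  deltas=[0.013, 0.036, -0.005, 0.3, 0, 4.4, -1, 0.013, 0.036, -0.005, 0.3, 0, 4.4, -1, 0.013, 0.036, -0.005, 0.3, -5, 4.4, -1, 0.013, 0.036, -0.005, 0.3, -11, 4.4, -1, 0.013, 0.036, -0.005, 0.3, -17, 4.4, -1, 0.013, 0.036, -0.005, 0.3, -22, 4.4, -1],
)

```text
time: 10.9
tool_pos: [0.5255, -0.1744, 0.2295]
tcp_rot: [-2.993, 0.491, 0.598]
wrist_force: [-0.1, -0.3, -1.5]
width: 0.383
grip_force: 40.0
```

```bash
cat >> h.py <<'E'
lens=np.array([.507,-.1785,.061]); tcp=lens+[0,0,.09]-F.apply([-.003,0,.0276])
E
python3 - <<'E'
from h import *
delta(tcp+[0,0,.02],F)
E
```

```text
t 10.9 pos [ 0.5255 -0.1744  0.2295] q [-0.352  0.302  1.638 -0.023  1.593  1.548]
shift [0.0208 0.0095 0.0361] turn [  1.02 -22.53   0.18]
```

>>> jog_arm(
  deltas=[0.005, 0.003, 0.01, 0, -6, 0, -1, 0.01, 0.006, 0.02, 0.5, -12, 0, -1, 0.016, 0.009, 0.03, 1, -18, 0.2, -1, 0.021, 0.0095, 0.036, 1, -22.5, 0.2, -1, 0.021, 0.0095, 0.036, 1, -22.5, 0.2, -1, 0.021, 0.0095, 0.036, 1, -22.5, 0.2, -1, 0.021, 0.0095, 0.036, 1, -22.5, 0.2, -1],
)

```text
time: 11.6
tool_pos: [0.5282, -0.1863, 0.1904]
tcp_rot: [-2.757, 0.467, 1.129]
wrist_force: [0.5, 0.1, 0.1]
width: 0.385
grip_force: 40.0
```

```bash
python3 - <<'E'
from h import *
delta(tcp,F)
E
```

```text
t 11.6 pos [ 0.5282 -0.1863  0.1904] q [-0.369  0.589  1.44  -0.025  1.89   1.539]
shift [ 0.0147 -0.0004  0.0163] turn [-0.   -0.48 -0.04]
```

>>> jog_arm(
  deltas=[0.007, 0, 0.008, 0, 0, 0, -1, 0.0145, 0, 0.016, 0, -0.5, 0, -1, 0.0145, 0, 0.016, 0, -0.5, 0, -1, 0.0145, 0, 0.016, 0, -0.5, 0, -1, 0.0145, 0, 0.016, 0, -0.5, 0, -1, 0.0145, 0, 0.016, 0, -0.5, 0, -1],
)

```text
time: 12.2
tool_pos: [0.5275, -0.1866, 0.1683]
tcp_rot: [-2.75, 0.467, 1.141]
wrist_force: [-0.3, 0.9, 0.0]
width: 0.38
grip_force: 40.0
```

```bash
python3 - <<'E'
from h import *
delta(tcp,F); print(readout.read_state()["joint_vel"].round(4))
s=read_camera("scene"); c=read_camera("top"); w=read_camera("wrist")
ctr=lens+[0,0,.09]
for q in (s,c,w): print(proj(q,[ctr,ctr+.034*zf,ctr-.034*zf]).round(1).tolist())
f=lambda im,x,y,h=50:cv2.resize(im[y-h:y+h,x-h:x+h],(400,400),interpolation=cv2.INTER_CUBIC)
p=proj(s,[ctr])[0].astype(int); 
pw=proj(w,[ctr])[0].astype(int); pw[1]=min(pw[1],330); print(p,pw)
cv2.imwrite("pics/fin.png",np.hstack([f(s["color"],*p,40),f(w["color"],*pw,50)]))
E
```

```text
t 12.2 pos [ 0.5275 -0.1866  0.1683] q [-0.37   0.614  1.449 -0.025  1.866  1.54 ]
shift [-0.0003 -0.0009  0.0002] turn [-0.03  0.08 -0.08]
[-0.0001 -0.0002 -0.0005  0.0001  0.0004  0.0016]
[[308.9, 142.8], [312.3, 154.9], [305.5, 130.7]]
[[323.7, 196.2], [318.6, 206.2], [328.9, 185.8]]
[[252.8, 247.8], [253.2, 224.2], [252.3, 282.0]]
[308 142] [252 247]
```

View pics/fin.png

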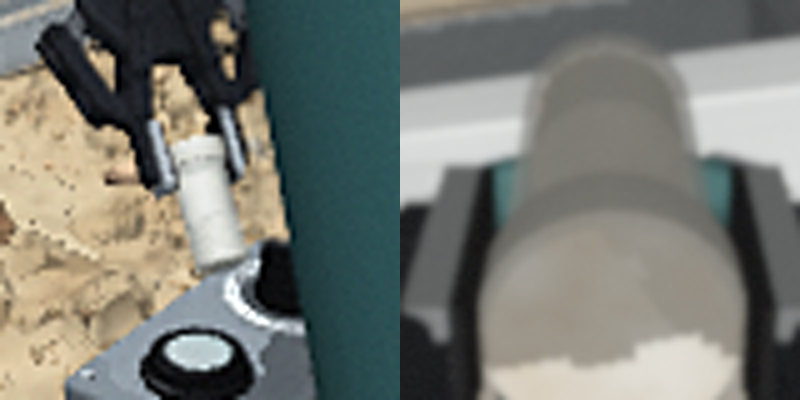

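The vial leans about 45° with its middle at the predicted lens-axis pixel in both views, touching only the jaws, and the arm is still. I hand it in.

```bash
python3 -c "
from workcell import finish_job
print(finish_job())"
```

```text
the job is handed in; nothing more can be done
None
```

I turned the knob to the index tooth (within about 1°), and the gripper now holds the vial still, leaning about 45° with its middle about 9 cm above the lens and the cork left in the rack; I handed the job in at about 12 s, and no verdict came back.

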